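# Build up a polishing pack on the upright mandrel and knock its clamping sleeve tight

### The job

Build up the polishing pack on the upright mandrel: first the aluminium back flange, hub up, down on the shoulder, then every felt disc on the mat, then the thick steel washer, and last the tall clamping sleeve, each one lying flat on the one below. Then take the mallet from its tray, knock the sleeve's sprung pin fully down with the mallet, and put the mallet back in the tray. Leave the other things on the bench where they are.

Things in the scene. Friction and masses are not known exactly. Their poses are not given: they have to be found in the camera images.
- mandrel: upright steel mandrel on a dark square cast foot 110 x 110 x 22 mm, bolted down. On the foot stands a shoulder 54 mm in diameter up to 40 mm above the bench; from it rises the spindle, 20 mm in diameter, its nose coned to 10 mm over the last 6 mm, top at 98 mm. Origin: centre of the foot's underside on the bench, z up along the spindle
- mandrel_seat (a point): point on the spindle's axis at the level of the shoulder's top (40 mm above the bench), where the back flange must lie
- back_flange: aluminium flange: rim 64 mm in diameter and 8 mm thick, with a hub 42 mm in diameter standing 3 mm higher on its upper side, 11 mm in all; starts flat on the mat, hub up; its origin is the centre of its underside, z up along its bore; the bore is 26 mm wide and goes right through
- disc1: polishing disc of hard grey felt, rigid, 62 mm in diameter, 10 mm thick; one of up to three alike (1 to 3 are present); starts flat on the mat; its origin is the centre of its underside, z up along its bore; the bore is 26 mm wide and goes right through
- disc2: polishing disc of hard grey felt, rigid, 62 mm in diameter, 10 mm thick; one of up to three alike (1 to 3 are present); starts flat on the mat; its origin is the centre of its underside, z up along its bore; the bore is 26 mm wide and goes right through
- disc3: polishing disc of hard grey felt, rigid, 62 mm in diameter, 10 mm thick; one of up to three alike (1 to 3 are present); starts flat on the mat; its origin is the centre of its underside, z up along its bore; the bore is 26 mm wide and goes right through
- washer: thick plain steel washer, 50 mm in diameter, 8 mm thick; starts flat on the mat; its origin is the centre of its underside, z up along its bore; the bore is 26 mm wide and goes right through
- sleeve: dark steel clamping sleeve, 46 mm in diameter, 56 mm tall, standing upright on the mat, with the sprung pin in the middle of its closed top. A 26 mm bore, 44 mm deep, opens at its underside and takes the spindle's nose; origin: centre of its underside, z up
- drive_pin (a joint): how far the sprung pin on top of the sleeve has been driven in, m: about 0 (up) at the start, 0.014 fully down. It moves along the sleeve's axis, needs about 6 N to start and 9 N at the bottom, and stays where it is left
- pin_top (a point): centre of the upper face of the pin's head (18 mm in diameter, 5 mm thick): 75 mm above the sleeve's underside when the pin is up, 61 mm when it is fully down
- mallet: soft-faced mallet, 0.4 to 0.6 kg, standing on one face of its head in the tray. The head is a cylinder 42 mm in diameter and 70 mm tall with white faces; the wooden handle (18 mm wide, 26 mm high) runs level from the head along the mallet's own -x to 182 mm from the head's axis, its centre line 35 mm above the face. Origin: centre of the face it stands on; z up along the head. It balances about 8 mm from the head's axis on the handle side
- tool_tray: open grey tray for the mallet, 270 x 135 mm outside (long side along its x), walls 4 mm thick and 14 mm high, floor 4 mm thick, fixed to the bench. Origin: centre of its underside
- mat: flat parts mat, 270 x 400 mm (long side along its y), 3 mm thick, fixed; the flange, discs, washer and sleeve start on it. Origin: centre of its underside
- screwdriver: bystander: screwdriver 200 mm long lying on the bench
- cell_holder: bystander: black battery holder 56 x 32 x 20 mm
- circuit_board: bystander: circuit board 68 x 53 x 17 mm
- multimeter: bystander: yellow multimeter 150 x 78 x 50 mm
- calliper: bystander: steel calliper 200 mm long
Not all that is in view belongs to the job. Leave any blue look-alike of the mallet alone.

How it is judged:
By the outcome, as a careful person would: the job done as asked, in the order asked, and still so for the second after the job is handed in, with the robot touching nothing.
Of disc1, disc2, disc3 only 1 to 3 are there at a start; the rules pass over those that are not, and their reading is None.
At some moment in a run one of disc1, disc2, disc3, washer may be knocked a few centimetres aside while the robot is not near it.
It also fails if it takes over 210 s, if anything falls off the work surface, if the arm or the gripper's body presses on something with over 40 N, if the wrist force passes 120 N, or if a joint passes its speed limit or range.

### The arm

A 7-joint arm with a two-finger parallel gripper is mounted at the origin on the work surface. World frame = base frame: x ahead of the robot, y to its left, z up, the work surface at z = 0. Lengths are in mm, angles in rad, forces in N, time in s.
With the tool pointing down it reaches from about 425 to 875 mm from the base axis. Payload 8.4 kg.
Tool frame: the origin (TCP) lies on the centre line of the jaws, within the pads' length; the fingertips stand 8 mm ahead of it and the grasp point (between the pads) lies 11 mm behind it; z points along the fingers, y is the line along which they close (so a half turn about z gives the same grasp; the last joint's range is limited). The gripper opens to 85 mm and grips with 20 to 120 N. Pads are 22 mm wide; open, the fingers measure 114 mm over their backs; the gripper's body (76 mm by 85 mm) begins 54 mm behind the grasp point. The pads swing forward as they close: fully open they stand 13 mm farther back than shut.
Start: joints at [1.04, 0.333, 0.04, 1.465, -0.013, 1.343, -0.059], TCP at [272.004, -590.32, 239.308] pointing down, gripper open.
Joint ranges: [-2.58, 2.58], [-0.38, 2.09], [-1.3, 1.39], [0.25, 2.4], [-1.5, 4.64], [0.08, 2.09], [-2.65, 2.65]. Speed limits (rad/s): [2.22, 2.22, 2.79, 2.79, 3.14, 3.14, 3.14].

### API

Orientations are given as a 3x3 rotation matrix whose columns are the frame's x, y, z axes.
In Python, from bench import telemetry, get_image, workorder gives the robot as it stands. The module is installed in compiled form; this text tells all that it offers.
- The arm moves only by the tool apply_moves, never from a script. Its arguments are lists of equal length, an entry for each row: "offset": the shift along the tool's x, y, z in m, a list of three; "twist": the turn about the tool's z in rad; "hand": the opening in per cent of the stroke, from 0 (shut) to 100 (fully open). In form: {"offset": [[x, y, z], ...], "twist": [twist, ...], "hand": [hand, ...]}. A call has 1 to 20 rows; each row shifts and turns the commanded pose from where the row before left it, along the tool's axes as they then stand; what a row does not reach is not made up. A row lasts 1/12 s, in which the tool goes at most 41.7 mm and 7.16 degrees, less where a joint would pass 70% of its speed; a pose out of reach is approached as far as the arm can. A call with a gripper value outside its range is refused whole. The fingers move at their own pace and stop on an object; "squeeze" is the grip in N (left out, the last holds). Time passes only in rows, so rows that do not move let the fingers close. It gives the time, the measured TCP pose, the force, the opening and the grip force at its end, in the units of the state.
- telemetry.get_obs(): the state, without advancing time (a new reading comes with each control period).
- get_image(name): name is "scene" or "top" or "wrist"; returns a dict with "img" (420x560x3 uint8, blue, green, red), "mtx" (3x3 intrinsics, pixels), "R" (3x3) and "t" (3): a world point X has camera coordinates R X + t; the wrist camera has in their place "T_tool_cam" (4x4, takes a point from camera to tool coordinates, whose origin is the TCP and whose axes are the flange's). Camera axes: x right, y down, z forward; pixel columns grow to the right and rows downward; lengths in mm; the calibration is good to about 2 mm. The wrist camera is an equidistant fisheye: a pixel r from the principal point sees the ray r / f radians off the axis. A picture is of the moment at which its call begins: read the wrist's pose just before it. There is no depth.
- workorder.close_job(): hands the job in; it is judged then, once.
The state is a dict: "time": time; "qpos": joint angles; "joint_velocities": joint speeds; "joint_torque": joint torques, N m; "tcp_pos": TCP position; "tool_rot": TCP orientation; "force": force on the tool from outside, world axes, zero at the start; "ft_torque": the same for the moment, N m; "opening": finger opening in mm; "gripper_force": force on a finger pad.
Only numpy, scipy, OpenCV 4.12 (cv2) and the standard library are available. Lean on these libraries where they do the work, as an engineer would, in place of code of your own. Each camera call takes 0.05 s, during which the arm holds its last target. There are 200 camera calls.

## Working session

There is one attempt and no reset: what is moved stays moved. The work goes in short steps, Python scripts to look and compute and a tool call to move; the robot and the scene stay as the last step left them, time stands still between calls to the robot, and variables do not carry over. Pictures are saved under pics/ and viewed, at most 14 in all, crops included, and the job is handed in when it is done.

Besides the shell and the picture viewer there is one more tool, called after "Call:" as name([rows], argument=value, ...), one row to a line, values as JSON. apply_moves: Moves the arm, as the interface text tells. Its arguments: {"type":"object","properties":{"offset":{"type":"array"},"twist":{"type":"array"},"hand":{"type":"array"},"squeeze":{"type":"number"}},"required":["offset","twist","hand"]}

```bash
mkdir -p pics; ls; python3 - <<'E'
from bench import telemetry,get_image
import cv2,numpy as np
o=telemetry.get_obs()
np.set_printoptions(precision=4,suppress=True)
print(o)
for n in ("scene","top"):
    d=get_image(n); cv2.imwrite(f"pics/{n}0.png",d["img"]); np.savez(f"{n}0.npz",**d); print(n,d["mtx"],d["R"],d["t"])
d=get_image("wrist"); cv2.imwrite("pics/wrist0.png",d["img"]);print({k:v for k,v in d.items() if k!="img"})
E
```

```text
pics
{'time': 0.0, 'qpos': array([ 1.0398,  0.3339,  0.0399,  1.4663, -0.0134,  1.3433, -0.0585]), 'joint_velocities': array([-0.0013, -0.001 ,  0.0003,  0.0017,  0.0005, -0.0011,  0.0005]), 'joint_torque': array([  0.0017, -65.8537,   1.3666, -40.5564,   0.0169,   0.0127,
        -0.    ]), 'tcp_pos': array([ 271.8079, -589.9395,  238.4331]), 'tool_rot': array([[ 0.9082,  0.4185, -0.0008],
       [ 0.4185, -0.9082,  0.0014],
       [-0.0001, -0.0016, -1.    ]]), 'force': array([-0.0834,  0.3261, -0.036 ]), 'ft_torque': array([0.0242, 0.0202, 0.0302]), 'gripper_force': 0.0, 'opening': 85.56472747134771}
scene [[471.5643   0.     288.1403]
 [  0.     471.5643 216.7722]
 [  0.       0.       1.    ]] [[-0.7879  0.6156 -0.017 ]
 [ 0.3501  0.4251 -0.8347]
 [-0.5066 -0.6636 -0.5505]] [ 301.0038 -102.6664 1525.7922]
top [[379.2957   0.     282.7853]
 [  0.     379.2957 209.0946]
 [  0.       0.       1.    ]] [[-0.0201 -0.9998 -0.0011]
 [-0.9954  0.0201 -0.0941]
 [ 0.0941 -0.0008 -0.9956]] [  79.5027  443.0638 1100.3472]
{'mtx': array([[325.1923,   0.    , 278.5062],
       [  0.    , 325.1923, 207.0884],
       [  0.    ,   0.    ,   1.    ]]), 'T_tool_cam': array([[   0.0009,   -0.9599,   -0.2804,   71.3989],
       [   1.    ,    0.0012,   -0.0009,    0.2306],
       [   0.0012,   -0.2804,    0.9599, -134.0706],
       [   0.    ,    0.    ,    0.    ,    1.    ]])}
```

View pics/top0.png

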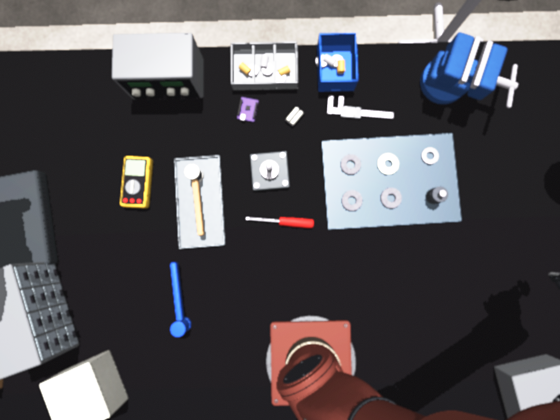

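View pics/scene0.png

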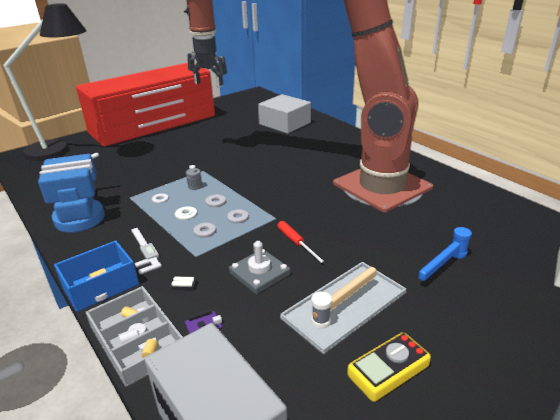

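Top view: the bright flange is at (388,163). The grey discs are at (351,163), (352,200) and (391,198), the small washer at (430,155), and the sleeve at (438,194). The mandrel is at (269,170) and the mallet head at (192,172), with its handle running down to (200,235). The blue mallet look-alike is at (178,327).

```bash
cat > h.py <<'E'
import cv2,numpy as np
from bench import telemetry,get_image
np.set_printoptions(precision=1,suppress=True)
def plane(d,uv,z):
    "pixel -> world at height z, fixed camera"
    r=d["R"].T@np.linalg.solve(d["mtx"],[*uv,1.]); c=-d["R"].T@d["t"]
    return c+r*(z-c[2])/r[2]
def wplane(d,o,uv,z):
    K=d["mtx"]; v=(np.array(uv,float)-K[:2,2])/K[0,0]; th=np.hypot(*v)
    r=np.array([*(v/max(th,1e-9)*np.sin(th)),np.cos(th)]); T=d["T_tool_cam"]
    c=o["tool_rot"]@T[:3,3]+o["tcp_pos"]; r=o["tool_rot"]@T[:3,:3]@r
    return c+r*(z-c[2])/r[2]
def wproj(d,o,X):
    T=d["T_tool_cam"];K=d["mtx"]
    p=T[:3,:3].T@(o["tool_rot"].T@(np.asarray(X)-o["tcp_pos"])-T[:3,3])
    rh=np.hypot(*p[:2]); return K[:2,2]+K[0,0]*np.arctan2(rh,p[2])*p[:2]/max(rh,1e-9)
def rel(o,X):
    "vector from tcp to X in tool axes, m"
    return o["tool_rot"].T@(np.asarray(X)-o["tcp_pos"])/1000
def warp(d,o,c,z,half,s):
    "orthographic picture of plane z round world point c, s px/mm (wrist cam if no R)"
    n=int(2*half*s); g=(np.arange(n)/s-half)
    m=np.zeros((n,n,2),np.float32)
    for i,x in enumerate(g):
        for j,y in enumerate(g):
            X=np.array([c[0]-x,c[1]-y,z])   # rows down=-x, cols right=-y
            if "R" in d:
                p=d["K"]@(d["R"]@X+d["t"]) if "K" in d else d["mtx"]@(d["R"]@X+d["t"]); m[i,j]=p[:2]/p[2]
            else: m[i,j]=wproj(d,o,X)
    return cv2.remap(d["img"],m,None,cv2.INTER_CUBIC)
E
python3 - <<'E'
from h import *
d=dict(np.load("top0.npz"))
im=d["img"]; g=cv2.cvtColor(im,cv2.COLOR_BGR2GRAY)
print(g[185,370],im[185,370],g[150,388],g[163,388],g[192,351])
for name,(u,v),z in [("d351_163",(351,163),13),("fl",(388,163),12),("wa",(430,155),11),("d352_200",(352,200),13),("d391",(391,198),13)]:
    w=g[v-16:v+17,u-16:u+17].astype(np.uint8)
    hsv=cv2.cvtColor(im[v-16:v+17,u-16:u+17],cv2.COLOR_BGR2HSV)
    m=((hsv[...,1]<50)&(w>60)).astype(np.uint8)
    n,l,s,c=cv2.connectedComponentsWithStats(m); k=1+np.argmax(s[1:,4])
    cn=max(cv2.findContours((l==k).astype(np.uint8),cv2.RETR_EXTERNAL,cv2.CHAIN_APPROX_NONE)[0],key=len)
    (cx,cy),r=cv2.minEnclosingCircle(cn)
    print(name,s[k],(cx+u-16,cy+v-16),r,plane(d,(cx+u-16,cy+v-16),z))
a=cv2.resize(im[120:240,160:270],None,fx=5,fy=5,interpolation=cv2.INTER_CUBIC)
b=cv2.resize(im[125:235,318:462],None,fx=5.5,fy=5.5,interpolation=cv2.INTER_CUBIC)
cv2.imwrite("pics/mat0.png",b)
e=cv2.resize(im[140:250,170:300],None,fx=5.4,fy=5.4,interpolation=cv2.INTER_CUBIC); cv2.imwrite("pics/tray0.png",e)
for uv,z in [((269,170),98),((192,172),74),((438,194),59)]: print(plane(d,uv,z))
E
```

```text
223 [237 227 209] 224 221 231
d351_163 [   0    0   33   33 1089] (351.0, 163.0) 22.62751579284668 [ 580.6 -137.6   13. ]
fl [   0    0   33   33 1087] (388.0, 163.0) 22.62751579284668 [ 578.5 -249.3   12. ]
wa [   0    0   33   33 1061] (430.0, 155.0) 22.62751579284668 [ 600.7 -377.5   11. ]
d352_200 [   0    0   33   33 1089] (352.0, 200.0) 22.62751579284668 [ 468.4 -136.4   13. ]
d391 [   0    0   33   33 1086] (391.0, 198.0) 22.62751579284668 [ 472.1 -253.    13. ]
[547.2 106.7  98. ]
[550.7 326.5  74. ]
[ 475.4 -374.9   59. ]
```

View pics/mat0.png

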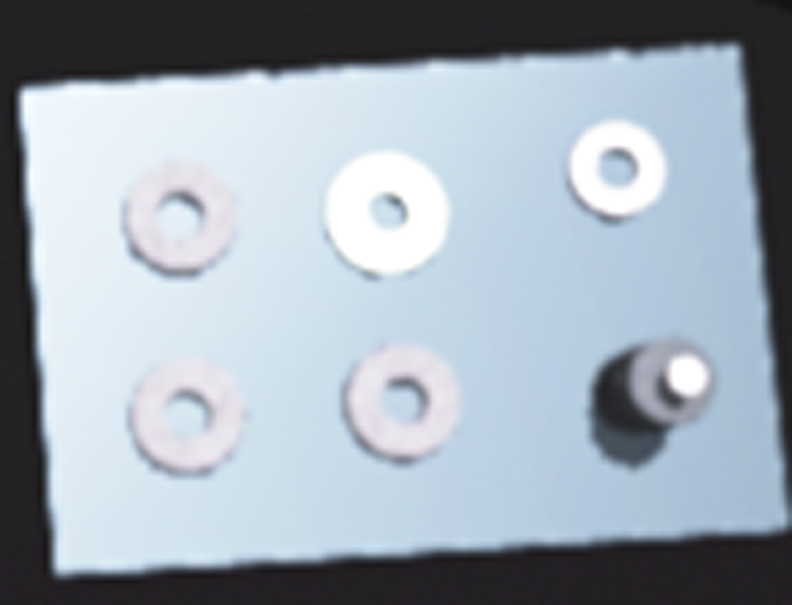

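View pics/tray0.png

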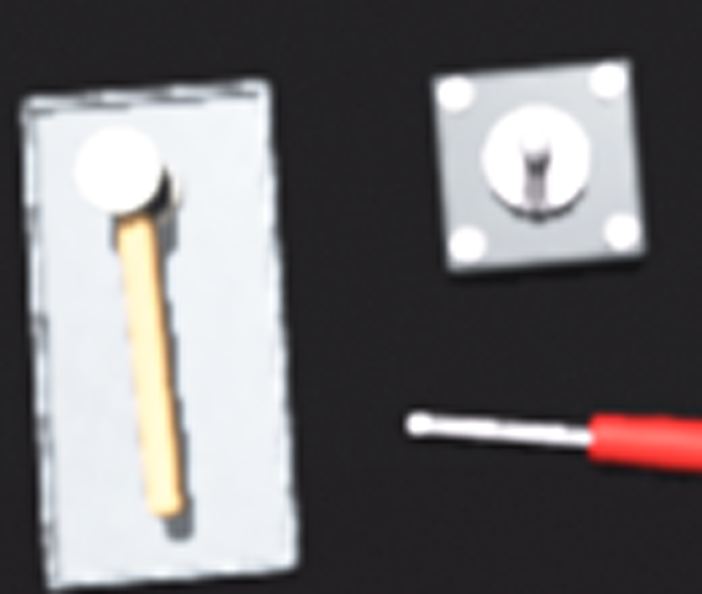

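The crops show clear ring outlines. In the mat crop: flange (387,213), discs (180,217), (187,416) and (402,402), washer (617,170), sleeve top (671,381). In the tray crop: spindle tip (537,150), shoulder (536,158), mallet head (119,169), handle end (166,510).

```bash
python3 - <<'E'
from h import *
d=dict(np.load("top0.npz"))
f=lambda p,s,o,z: plane(d,((p[0]+.5)/s-.5+o[0],(p[1]+.5)/s-.5+o[1]),z)
M=lambda p,z:f(p,5.5,(318,125),z); T=lambda p,z:f(p,5.4,(170,140),z)
for n,p,z in [("fl",(387,213),12),("A",(180,217),13),("B",(187,416),13),("C",(402,402),13),("wa",(617,170),11),("sl",(671,381),59),("pin",(688,374),78)]: print(n,M(p,z))
for n,p,z in [("tip",(537,150),98),("shoulder",(536,158),40),("foot",(538.5,165.5),22),("head",(119,169),74),("hend",(166,510),52),("hst",(137,222),52),("tray1",(23,98),18),("tray2",(268,80),18),("tray3",(298,568),18),("tray4",(48,588),18)]: print(n,T(p,z))
o=telemetry.get_obs(); print(rel(o,[578,-247,150])*1000)
E
```

```text
fl [ 577.5 -249.1   12. ]
A [ 577.4 -135.4   13. ]
B [ 467.7 -135.2   13. ]
C [ 473.  -252.1   13. ]
wa [ 599.2 -376.8   11. ]
sl [ 475.7 -379.4   59. ]
pin [ 476.8 -380.4   78. ]
tip [554.6 106.5  98. ]
shoulder [562.2 109.1  40. ]
foot [561.7 108.4  22. ]
head [553.9 327.6  74. ]
hend [374.8 307.5  52. ]
hst [529.3 323.1  52. ]
tray1 [606.4 394.6  18. ]
tray2 [613.8 258.3  18. ]
tray3 [343.  243.1  18. ]
tray4 [334.9 379.1  18. ]
[ 421.6 -183.3   88.8]
```

Call:
apply_moves([
  [0.03,-0.013,0.004],
  [0.03,-0.013,0.004],
  [0.03,-0.013,0.004],
  [0.03,-0.013,0.004],
  [0.03,-0.013,0.004],
  [0.03,-0.013,0.004],
  [0.03,-0.013,0.004],
  [0.03,-0.013,0.004],
  [0.03,-0.013,0.007],
  [0.03,-0.013,0.008],
  [0.03,-0.013,0.008],
  [0.03,-0.013,0.01],
  [0.03,-0.013,0.01],
  [0.03,-0.014,0.014],
  [0,0,0],
  [0,0,0],
  [0,0,0],
  [0,0,0],
], twist=[0,0,0,0,0,0,0,0,0,0,0,0,0,0,0.108,0.108,0.108,0.107], hand=[100,100,100,100,100,100,100,100,100,100,100,100,100,100,100,100,100,100], squeeze=60)

```text
time: 1.65
tcp_pos: [576.8, -248.1, 149.8]
tool_rot: [[1.0, -0.004, -0.001], [-0.004, -1.0, 0.0], [-0.001, -0.0, -1.0]]
force: [-0.0, -0.2, 0.1]
opening: 85.5
gripper_force: 0.0
```

```bash
cat > wv.py <<'E'
import sys; from h import *
o=telemetry.get_obs(); d=get_image("wrist"); n=sys.argv[1]
np.savez(n+".npz",**d,**o); cv2.imwrite(f"pics/{n}.png",d["img"]); print(o["time"],o["tcp_pos"],o["tool_rot"][:,0],o["force"])
E
python3 wv.py w1; python3 - <<'E'
from h import *
d=dict(np.load("w1.npz"));o=d
w=warp({k:d[k] for k in("img","mtx","T_tool_cam")},o,(530,-250,12),12,100,3)
cv2.imwrite("pics/w1o.png",w)
E
```

```text
1.65 [ 576.8 -248.1  149.8] [ 1. -0. -0.] [-0.  -0.2  0.1]
```

View pics/w1.png

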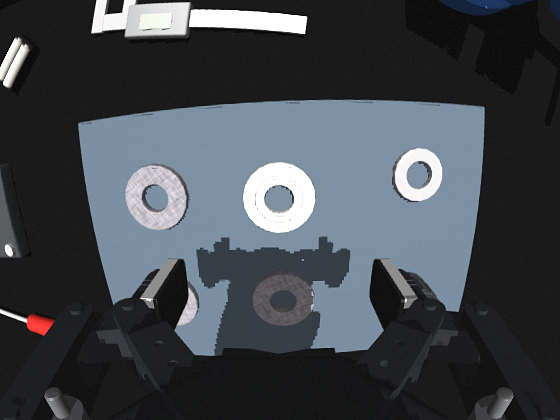

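The wrist view is sharp: flange at (279,198), disc A (156,196), washer (418,175), disc C (284,299) in shadow.

```bash
cat > ring.py <<'E'
from h import *
from scipy.optimize import least_squares
def edge_circle(d,o,c,z,R,srch=7):
    "fit circle of radius near R at height z round world guess c by strongest radial gradient in an orthographic warp"
    s=3; w=warp(d,o,(c[0],c[1]),z,R+14,s); g=cv2.GaussianBlur(w,(0,0),1.5).astype(float)
    n=w.shape[0]; cc=(R+14)*s; pts=[]
    for it in range(3):
        pts=[]
        off=np.zeros(2) if it==0 else best[:2]
        sr=srch if it==0 else 3
        for a in np.linspace(0,2*np.pi,72,endpoint=False):
            r=np.arange(R-sr,R+sr,0.2); X=off[0]+r*np.cos(a); Y=off[1]+r*np.sin(a)
            v=cv2.remap(g.astype(np.float32),((cc+s*X).astype(np.float32)).reshape(1,-1),((cc+s*Y).astype(np.float32)).reshape(1,-1),cv2.INTER_LINEAR)[0]
            dg=np.abs(np.diff(v,axis=0)).sum(1); k=dg.argmax(); pts.append((X[k],Y[k]))
        P=np.array(pts)
        best=least_squares(lambda p:np.hypot(P[:,0]-p[0],P[:,1]-p[1])-p[2],[*off,R],loss="soft_l1",f_scale=.5).x
    res=np.median(np.abs(np.hypot(P[:,0]-best[0],P[:,1]-best[1])-best[2]))
    return np.array([c[0]-best[1],c[1]-best[0]]),best[2],res
E
python3 - <<'E'
from ring import *
z=np.load("w1.npz"); o=dict(z); d={k:z[k] for k in("img","mtx","T_tool_cam")}
for n,uv,zz,R in [("fl rim",(279,198),11,32),("fl hub",(279,198),14,21),("fl bore",(279,198),14,13),("A",(155.5,196),13,31),("A bore",(155.5,198),13,13),("wa",(418,175),11,25),("C",(284,299),13,31),("C bore",(284,300),13,13)]:
    c=wplane(d,o,uv,zz); print(n,c,*edge_circle(d,o,c,zz,R))
E
```

```text
fl rim [ 576.5 -248.4   11. ] [ 576.4 -248.1] 31.381527338310903 0.16276350995925526
fl hub [ 577.3 -248.4   14. ] [ 576.4 -248.2] 20.1288407949046 0.6739336420787829
fl bore [ 577.3 -248.4   14. ] [ 576.6 -248.1] 12.59169201395762 0.18182262117215853
A [ 579.6 -136.9   13. ] [ 577.8 -135.5] 30.088983337452177 0.11101789963448461
A bore [ 577.7 -136.7   13. ] [ 577.7 -135.6] 13.112597768808545 0.1229138439848887
wa [ 598.2 -374.5   11. ] [ 598.5 -375.4] 24.330771493038895 0.13002710206439794
C [ 475.5 -253.    13. ] [ 473.1 -251.7] 29.985592147040467 0.2234099297864205
C bore [ 474.3 -253.    13. ] [ 473.  -251.9] 13.157553280531856 0.15070068914060908
```

```bash
python3 - <<'E'
from h import *
z=np.load("w1.npz"); d=z; T=z["T_tool_cam"];K=z["mtx"]
for uv in [(184,260),(186,291),(373,260),(371,291)]:
    v=(np.array(uv)-K[:2,2])/K[0,0];th=np.hypot(*v);r=T[:3,:3]@np.array([*(v/th*np.sin(th)),np.cos(th)])
    c=T[:3,3]; k=(np.sign(uv[0]-278)*42.7-c[1])/r[1]; print(uv,c+k*r)
E
```

```text
(184, 260) [  8.7 -42.7  -4.9]
(186, 291) [ -5.9 -42.7  -7.9]
(373, 260) [ 8.9 42.7 -5.2]
(371, 291) [-5.6 42.7 -8.2]
```

Call:
apply_moves([
  [0,0,0.035],
  [0,0,0.035],
  [0,0,0.03],
  [0,0,0.02],
  [0,0,0.01],
  [0,0,0.004],
  [0,0,0],
  [0,0,0],
], twist=[0,0,0,0,0,0,0,0], hand=[85,83,83,83,83,83,83,83])

```text
time: 2.37
tcp_pos: [577.8, -248.7, 17.6]
tool_rot: [[1.0, 0.001, 0.002], [0.001, -1.0, -0.001], [0.002, 0.001, -1.0]]
force: [0.5, -0.2, 1.4]
opening: 70.9
gripper_force: 0.0
```

```bash
python3 wv.py w2; python3 - <<'E'
import cv2,numpy as np
from bench import get_image
d=get_image("scene"); cv2.imwrite("pics/s2.png",cv2.resize(d["img"][140:270,100:300],None,fx=4,fy=4,interpolation=cv2.INTER_CUBIC))
E
```

```text
2.3667 [ 577.8 -248.7   17.6] [1. 0. 0.] [ 0.5 -0.2  1.4]
```

View pics/w2.png

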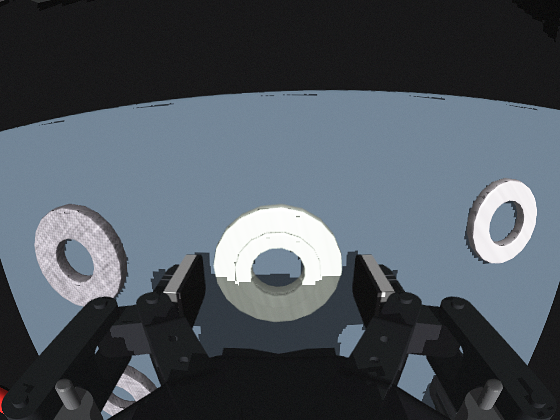

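Call:
apply_moves([
  [-0.001,0,0.006],
  [0,0,0.003],
  [0,0,0],
  [0,0,0],
  [0,0,0],
  [0,0,0],
  [0,0,0],
  [0,0,0],
  [0,0,0],
  [0,0,0],
], twist=[0,0,0,0,0,0,0,0,0,0], hand=[83,83,83,83,60,60,60,60,60,60])

```text
time: 3.3
tcp_pos: [575.9, -248.3, 8.6]
tool_rot: [[1.0, 0.001, -0.0], [0.001, -1.0, -0.0], [-0.0, 0.0, -1.0]]
force: [-5.2, 1.3, 10.3]
opening: 60.8
gripper_force: 62.0
```

Call:
apply_moves([
  [0,0,-0.01],
  [0,0,-0.03],
  [0,0,-0.04],
  [0,0,-0.04],
  [0,-0.02,-0.03],
  [0,-0.03,0],
  [0,-0.03,0],
  [0,-0.03,0],
  [0,-0.03,0],
  [0,-0.03,0],
  [0,-0.03,0],
  [0,-0.03,0],
  [-0.005,-0.03,0],
  [-0.005,-0.03,0],
  [-0.005,-0.03,0],
  [0,-0.02,0],
  [0,-0.015,0],
  [0,0,0],
  [0,0,0],
], twist=[0,0,0,0,0,0,0,0,0,0,0,0,0,0,0,0,0,0,0], hand=[60,60,60,60,60,60,60,60,60,60,60,60,60,60,60,60,60,60,60])

```text
time: 4.88
tcp_pos: [560.5, 107.4, 157.7]
tool_rot: [[1.0, 0.003, 0.0], [0.003, -1.0, 0.0], [0.0, -0.0, -1.0]]
force: [-0.1, -0.5, -2.0]
opening: 60.8
gripper_force: 65.3
```

```bash
python3 wv.py w3
```

```text
4.8833 [560.5 107.4 157.7] [1. 0. 0.] [-0.1 -0.5 -2. ]
```

View pics/w3.png

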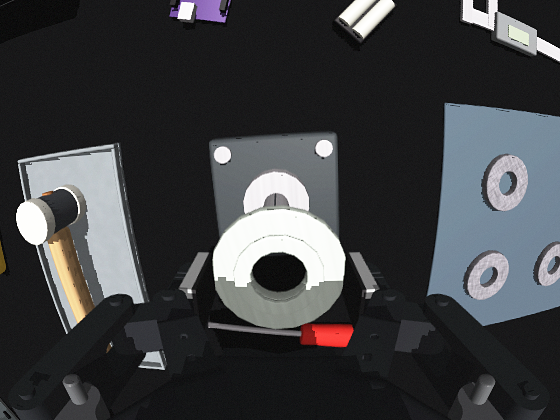

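```bash
python3 - <<'E'
from ring import *
z=np.load("w3.npz"); o=dict(z); d={k:z[k] for k in("img","mtx","T_tool_cam")}
T=np.load("top0.npz"); t={k:T[k] for k in("img","mtx","R","t")}
a=wplane(d,o,(209.5,140.5),22);b=wplane(d,o,(337.5,132.5),22)
u=(b-a)/np.linalg.norm(b-a); n=np.array([u[1],-u[0],0]); 
if n[0]>0:n=-n
print(a,b,np.linalg.norm(b-a),"centre",(a+b)/2+55*n)
print("top shoulder",edge_circle(t,None,(562,109),40,27,5))
for zz,R in((160,32),(163,21),(163,13)):
    c=wplane(d,o,(279,268),zz); print(zz,edge_circle(d,o,c,zz,R,5))
# flange in w2/pre: check top cam for flange
print("top flange",edge_circle(t,None,(577,-249),11,32,5),"A",edge_circle(t,None,(577,-135),13,31,5))
E
```

```text
[611.  165.6  22. ] [617.9  58.6  22. ] 107.17181418559292 centre [559.6 108.5  22. ]
top shoulder (array([562.6, 108.8]), np.float64(29.001203073413045), np.float64(0.21717595627463027))
160 (array([561.5, 107.3]), np.float64(31.022264825782297), np.float64(0.1777388968306628))
163 (array([562.7, 107.3]), np.float64(20.087006298159363), np.float64(0.34270708227118973))
163 (array([564.1, 107.3]), np.float64(10.696155142008076), np.float64(0.6701396560784447))
top flange (array([ 578.4, -249.2]), np.float64(33.50467990610804), np.float64(0.2398664436256226)) A (array([ 578.2, -133.5]), np.float64(31.23892013744746), np.float64(1.2258314697308776))
```

Call:
apply_moves([
  [-0.001,-0.001,0.02],
  [0,0,0.02],
  [0,0,0.012],
  [0,0,0.008],
  [0,0,0.005],
  [0,0,0.003],
  [0,0,0],
  [0,0,0],
], twist=[0,0,0,0,0,0,0,0], hand=[60,60,60,60,60,60,60,60])

```text
time: 5.6
tcp_pos: [560.0, 107.6, 89.8]
tool_rot: [[1.0, 0.001, 0.001], [0.001, -1.0, 0.0], [0.001, -0.0, -1.0]]
force: [0.8, 0.1, -0.5]
opening: 60.5
gripper_force: 65.6
```

```bash
python3 wv.py w4; python3 - <<'E'
from ring import *
z=np.load("w4.npz"); cv2.imwrite("pics/w4c.png",cv2.resize(z["img"][120:340,160:400],None,fx=2.5,fy=2.5,interpolation=cv2.INTER_CUBIC))
E
```

```text
5.6 [560.  107.6  89.8] [1. 0. 0.] [ 0.8  0.1 -0.5]
```

View pics/w4c.png

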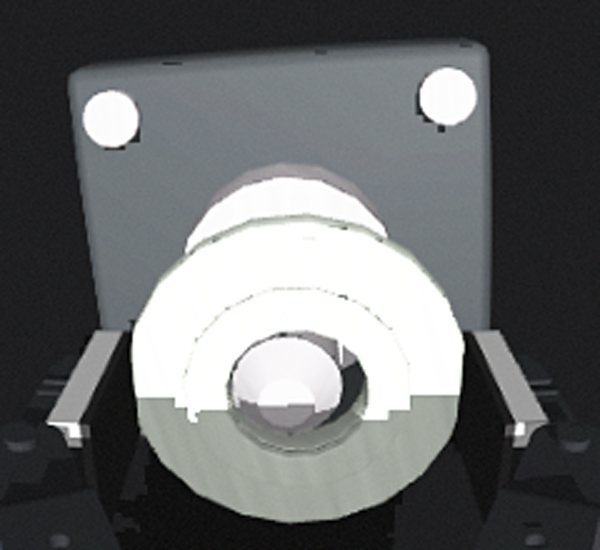

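The nose is in the bore but left of centre: spindle at about (275,272) against bore centre (279,275), so about 2 mm in +y.

```bash
python3 - <<'E'
from ring import *
z=np.load("w4.npz"); o=dict(z); d={k:z[k] for k in("img","mtx","T_tool_cam")}
print(wplane(d,o,(275.2,271.5),92), wplane(d,o,(275.2,276.),98),wplane(d,o,(279.3,275.2),95.2))
for zz in (91.5,92.5): print(edge_circle(d,o,wplane(d,o,(279.3,265),zz),zz,32,5))
E
```

```text
[562.3 109.   92. ] [563.2 108.9  98. ] [562.1 107.1  95.2]
(array([561. , 107.5]), np.float64(31.390930850803972), np.float64(0.2767164727544813))
(array([561.4, 107.5]), np.float64(31.099621652820314), np.float64(0.23604135385578573))
```

Call:
apply_moves([
  [0.0005,-0.0015,0.0],
  [0,0,0.015],
  [0,0,0.015],
  [0,0,0.007],
  [0,0,0.004],
  [0,0,0.001],
  [0,0,0.001],
  [0,0,0.0],
  [0,0,0.0],
], twist=[0,0,0,0,0,0,0,0,0], hand=[60,60,60,60,60,60,60,60,60])

```text
time: 6.4
tcp_pos: [560.6, 109.3, 47.0]
tool_rot: [[1.0, 0.001, 0.001], [0.001, -1.0, 0.0], [0.001, -0.0, -1.0]]
force: [-0.7, -0.8, -1.2]
opening: 60.6
gripper_force: 65.6
```

Call:
apply_moves([
  [0,0,0.001],
  [0,0,0.0005],
  [0,0,0],
  [0,0,0],
  [0,0,0],
  [0,0,0],
  [0,0,0],
  [0,0,-0.01],
  [0,0,-0.03],
  [0,0,-0.04],
  [0,0,-0.04],
  [0,0,0],
  [0,0,0],
], twist=[0,0,0,0,0,0,0,0,0,0,0,0,0], hand=[60,60,60,60,85,90,90,90,90,90,90,90,90])

```text
time: 7.48
tcp_pos: [561.8, 109.6, 168.5]
tool_rot: [[1.0, 0.001, 0.006], [0.001, -1.0, 0.001], [0.006, -0.001, -1.0]]
force: [-0.7, 0.8, -1.0]
opening: 76.7
gripper_force: 0.0
```

```bash
python3 wv.py w5; python3 - <<'E'
from ring import *
z=np.load("w5.npz"); o=dict(z); d={k:z[k] for k in("img","mtx","T_tool_cam")}
print("rim",edge_circle(d,o,(561.5,109),48,32,5)); print("hub", edge_circle(d,o,(561.5,109),51,21,4))
# nose: spindle
t=get_image("top"); np.savez("top5.npz",**t)
for n,c,zz,R in [("A",(577.5,-135),13,31),("B",(467.7,-135),13,31),("C",(473,-252),13,31),("wa",(599,-376.5),11,25)]: print(n,edge_circle(t,None,c,zz,R,6))
cv2.imwrite("pics/w5c.png",cv2.resize(np.vstack([z["img"][120:340,160:400]]),None,fx=2.4,fy=2.4))
E
```

```text
7.4833 [561.8 109.6 168.5] [1. 0. 0.] [-0.7  0.8 -1. ]
rim (array([561.2, 109.3]), np.float64(31.57904947157578), np.float64(0.18341646448423354))
hub (array([557.7, 109. ]), np.float64(19.63970795218181), np.float64(1.3841641616736773))
A (array([ 577.1, -134. ]), np.float64(31.78983493784198), np.float64(0.9799822832487166))
B (array([ 469.8, -133.3]), np.float64(30.734950453727663), np.float64(1.1133180357187271))
C (array([ 474.4, -253.6]), np.float64(29.919355773793914), np.float64(0.4466666438128204))
wa (array([ 600.5, -377.1]), np.float64(25.948058348684544), np.float64(0.24661399626461566))
```

View pics/w5c.png

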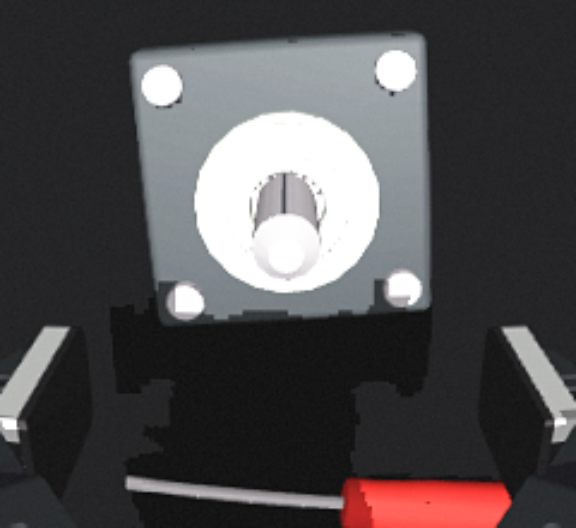

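Flange seated and centred (561,109). Next is disc A.

Call:
apply_moves([
  [0,0.02,0],
  [0,0.03,0],
  [0.004,0.03,0],
  [0.004,0.03,0],
  [0.004,0.03,0.01],
  [0.004,0.03,0.02],
  [0,0.03,0.02],
  [0,0.025,0.025],
  [0,0.015,0.025],
  [0,0.005,0.01],
  [0,0,0],
  [0,0,0],
], twist=[0,0,0,0,0,0,0,0,0,0,0,0], hand=[90,90,90,90,90,90,90,90,90,90,90,90])

```text
time: 8.58
tcp_pos: [575.9, -134.5, 54.4]
tool_rot: [[1.0, 0.001, -0.002], [0.001, -1.0, 0.001], [-0.002, -0.001, -1.0]]
force: [0.2, 0.5, 0.9]
opening: 77.3
gripper_force: 0.0
```

```bash
cat > near.py <<'E'
import sys; from ring import *
n,x,y,z,R=sys.argv[1],*map(float,sys.argv[2:6])
o=telemetry.get_obs(); d=get_image("wrist"); np.savez(n+".npz",**d,**o); cv2.imwrite(f"pics/{n}.png",d["img"])
c,r,e=edge_circle(d,o,(x,y),z,R,9); 
b,rb,eb=edge_circle(d,o,c,z,13,4)
print("tcp",o["tcp_pos"],"force",o["force"],"open",o["opening"],"outer",c,round(r,1),round(e,2),"bore",b,round(rb,1),"go tool mm",rel(o,[*c,z])*1000)
E
python3 near.py a1 577.7 -135.6 13 31
```

```text
tcp [ 575.9 -134.5   54.4] force [0.2 0.5 0.9] open 77.26797084588381 outer [ 577.7 -135.1] 30.0 0.19 bore [ 577.8 -135.1] 13.1 go tool mm [ 1.9  0.7 41.4]
```

Call:
apply_moves([
  [0.002,0.0006,0.02],
  [0,0,0.015],
  [0,0,0.008],
  [0,0,0.004],
  [0,0,0],
  [0,0,0],
  [0,0,0],
  [0,0,0],
  [0,0,0],
  [0,0,0],
  [0,0,0],
], twist=[0,0,0,0,0,0,0,0,0,0,0], hand=[85,83,83,83,83,58,58,58,58,58,58])

```text
time: 9.55
tcp_pos: [579.4, -136.2, 9.5]
tool_rot: [[1.0, 0.001, 0.002], [0.001, -1.0, -0.0], [0.002, 0.0, -1.0]]
force: [-1.7, 1.4, 7.1]
opening: 58.0
gripper_force: 65.2
```

Call:
apply_moves([
  [0,0,-0.01],
  [0,0,-0.03],
  [0,-0.01,-0.035],
  [-0.004,-0.02,-0.035],
  [-0.004,-0.03,-0.03],
  [-0.004,-0.03,0],
  [-0.004,-0.03,0],
  [0,-0.03,0],
  [0,-0.03,0],
  [0,-0.03,0],
  [0,-0.02,0],
  [0,-0.01,0],
  [0,-0.005,0],
  [0,0,0],
  [0,0,0],
], twist=[0,0,0,0,0,0,0,0,0,0,0,0,0,0,0], hand=[58,58,58,58,58,58,58,58,58,58,58,58,58,58,58])

```text
time: 10.8
tcp_pos: [562.4, 106.2, 147.3]
tool_rot: [[1.0, -0.001, -0.0], [-0.001, -1.0, -0.001], [-0.0, 0.001, -1.0]]
force: [1.0, -0.3, -0.7]
opening: 57.8
gripper_force: 65.0
```

```bash
cat > held.py <<'E'
import sys; from ring import *
# held part: fit outer circle at tcp z + dz ; report part centre minus mandrel axis
n,dz,R=sys.argv[1],float(sys.argv[2]),float(sys.argv[3]); M=(561.4,109.1)
o=telemetry.get_obs(); d=get_image("wrist"); np.savez(n+".npz",**d,**o); cv2.imwrite(f"pics/{n}.png",d["img"])
z=o["tcp_pos"][2]+dz
c,r,e=edge_circle(d,o,o["tcp_pos"][:2],z,R,6); b,rb,eb=edge_circle(d,o,c,z,13,4)
print("tcp",o["tcp_pos"],"f",o["force"],"outer",c,round(r,1),round(e,2),"bore",b,round(rb,1),round(eb,2),"go tool mm",(o["tool_rot"].T@[M[0]-c[0],M[1]-c[1],0])[:2])
E
python3 held.py h1 4.5 31
```

```text
tcp [562.4 106.2 147.3] f [ 1.  -0.3 -0.7] outer [561.8 106.2] 29.9 0.16 bore [561.7 106.1] 12.9 0.12 go tool mm [-0.4 -2.9]
```

Call:
apply_moves([
  [-0.0005,-0.003,0.01],
  [0,0,0.025],
  [0,0,0.02],
  [0,0,0.013],
  [0,0,0.01],
  [0,0,0.006],
  [0,0,0.003],
  [0,0,0.001],
  [0,0,0],
  [0,0,0],
], twist=[0,0,0,0,0,0,0,0,0,0], hand=[58,58,58,58,58,58,58,58,58,58])

```text
time: 11.68
tcp_pos: [562.3, 111.1, 60.0]
tool_rot: [[1.0, 0.001, 0.001], [0.001, -1.0, 0.0], [0.001, -0.0, -1.0]]
force: [-0.6, -0.0, -0.4]
opening: 58.3
gripper_force: 65.0
```

Call:
apply_moves([
  [0,0,0.001],
  [0,0,0.001],
  [0,0,0.0005],
  [0,0,0],
  [0,0,0],
], twist=[0,0,0,0,0], hand=[58,58,58,58,58])

```text
time: 12.1
tcp_pos: [562.1, 111.0, 57.5]
tool_rot: [[1.0, 0.001, 0.001], [0.001, -1.0, 0.0], [0.001, -0.0, -1.0]]
force: [-1.1, -0.4, 5.0]
opening: 57.9
gripper_force: 65.6
```

```bash
python3 held.py h2 4.5 31
```

```text
tcp [562.1 111.   57.5] f [-1.1 -0.4  5. ] outer [562.3 110.8] 30.5 0.88 bore [563.1 109.7] 11.4 0.49 go tool mm [-0.9  1.7]
```

View pics/h2.png

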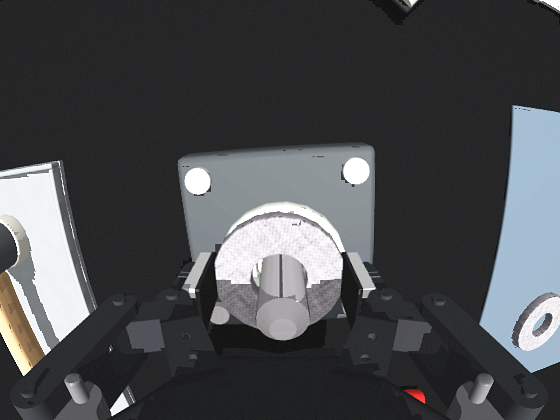

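Disc A lies on the flange (5 N contact at the expected height). Release it and go to disc B.

Call:
apply_moves([
  [0,0,0],
  [0,0,0],
  [0,0,0],
  [0,0,-0.01],
  [0,0,-0.03],
  [0,0,-0.035],
  [-0.01,0.01,-0.035],
  [-0.01,0.03,0],
  [-0.01,0.03,0],
  [-0.015,0.03,0],
  [-0.015,0.03,0.01],
  [-0.01,0.03,0.02],
  [-0.01,0.03,0.02],
  [-0.01,0.03,0.025],
  [-0.004,0.016,0.025],
  [0,0.01,0.012],
  [0,0,0],
  [0,0,0],
], twist=[0,0,0,0,0,0,0,0,0,0,0,0,0,0,0,0,0,0], hand=[80,90,90,90,90,90,90,90,90,90,90,90,90,90,90,90,90,90])

```text
time: 13.65
tcp_pos: [467.9, -135.1, 55.0]
tool_rot: [[1.0, -0.0, -0.0], [-0.0, -1.0, 0.0], [-0.0, -0.0, -1.0]]
force: [0.1, -0.8, 0.4]
opening: 76.9
gripper_force: 0.0
```

```bash
python3 near.py b1 468 -135 13 31
```

```text
tcp [ 467.9 -135.1   55. ] force [ 0.1 -0.8  0.4] open 76.93952829877675 outer [ 467.7 -134.8] 30.0 0.16 bore [ 467.8 -134.8] 13.2 go tool mm [-0.2 -0.3 42. ]
```

Call:
apply_moves([
  [0,0,0.02],
  [0,0,0.014],
  [0,0,0.007],
  [0,0,0.004],
  [0,0,0],
  [0,0,0],
  [0,0,0],
  [0,0,0],
  [0,0,0],
  [0,0,0],
  [0,0,0],
], twist=[0,0,0,0,0,0,0,0,0,0,0], hand=[85,83,83,83,83,58,58,58,58,58,58])

```text
time: 14.62
tcp_pos: [468.7, -134.8, 11.5]
tool_rot: [[1.0, 0.001, 0.001], [0.001, -1.0, -0.0], [0.001, 0.0, -1.0]]
force: [-4.8, 2.6, 12.0]
opening: 58.3
gripper_force: 61.3
```

Call:
apply_moves([
  [0,0,-0.01],
  [0,0,-0.03],
  [0,-0.01,-0.035],
  [0.01,-0.02,-0.035],
  [0.01,-0.03,-0.025],
  [0.01,-0.03,0],
  [0.01,-0.03,0],
  [0.01,-0.03,0],
  [0.01,-0.03,0],
  [0.01,-0.03,0],
  [0.01,-0.02,0],
  [0.01,-0.01,0],
  [0.004,-0.004,0],
  [0,0,0],
  [0,0,0],
], twist=[0,0,0,0,0,0,0,0,0,0,0,0,0,0,0], hand=[58,58,58,58,58,58,58,58,58,58,58,58,58,58,58])

```text
time: 15.87
tcp_pos: [561.6, 107.9, 145.1]
tool_rot: [[1.0, 0.0, 0.0], [0.0, -1.0, -0.0], [0.0, 0.0, -1.0]]
force: [0.7, -0.4, -1.2]
opening: 58.1
gripper_force: 64.5
```

```bash
python3 held.py h3 4.5 31
```

```text
tcp [561.6 107.9 145.1] f [ 0.7 -0.4 -1.2] outer [562.8 107.8] 29.3 0.2 bore [562.1 107.8] 12.5 0.25 go tool mm [-1.4 -1.3]
```

Call:
apply_moves([
  [-0.0006,-0.0013,0.01],
  [0,0,0.02],
  [0,0,0.018],
  [0,0,0.012],
  [0,0,0.008],
  [0,0,0.004],
  [0,0,0.001],
  [0,0,0],
  [0,0,0],
], twist=[0,0,0,0,0,0,0,0,0], hand=[58,58,58,58,58,58,58,58,58])

```text
time: 16.67
tcp_pos: [561.6, 110.3, 72.5]
tool_rot: [[1.0, 0.001, 0.001], [0.001, -1.0, 0.0], [0.001, -0.0, -1.0]]
force: [-0.1, 0.4, 0.1]
opening: 58.0
gripper_force: 64.5
```

Call:
apply_moves([
  [0,0,0.001],
  [0,0,0.0005],
  [0,0,0],
  [0,0,0],
], twist=[0,0,0,0], hand=[58,58,58,58])

```text
time: 17.0
tcp_pos: [561.2, 110.2, 70.4]
tool_rot: [[1.0, 0.001, 0.0], [0.001, -1.0, 0.0], [0.0, -0.0, -1.0]]
force: [-0.7, -0.4, 0.0]
opening: 57.7
gripper_force: 64.5
```

Call:
apply_moves([
  [0,0,0.001],
  [0,0,0.0005],
  [0,0,0],
  [0,0,0],
], twist=[0,0,0,0], hand=[58,58,58,58])

```text
time: 17.33
tcp_pos: [561.3, 110.2, 69.6]
tool_rot: [[1.0, 0.001, 0.001], [0.001, -1.0, -0.0], [0.001, 0.0, -1.0]]
force: [-2.8, -0.7, 9.0]
opening: 58.3
gripper_force: 65.5
```

Call:
apply_moves([
  [0,0,0],
  [0,0,0],
  [0,0,0],
  [0,0,-0.01],
  [0,0,-0.03],
  [0,0.01,-0.03],
  [-0.006,0.02,-0.027],
  [-0.01,0.03,0],
  [-0.01,0.03,0],
  [-0.01,0.03,0],
  [-0.01,0.03,0],
  [-0.01,0.035,0],
  [-0.01,0.035,0.01],
  [-0.01,0.035,0.02],
  [-0.007,0.035,0.025],
  [-0.005,0.03,0.025],
  [0,0.025,0.02],
  [0,0.015,0.012],
  [0,0,0],
  [0,0,0],
], twist=[0,0,0,0,0,0,0,0,0,0,0,0,0,0,0,0,0,0,0,0], hand=[80,90,90,90,90,90,90,90,90,90,90,90,90,90,90,90,90,90,90,90])

```text
time: 19.0
tcp_pos: [473.2, -248.8, 54.6]
tool_rot: [[1.0, -0.001, -0.001], [-0.001, -1.0, 0.001], [-0.001, -0.001, -1.0]]
force: [-0.1, 0.0, 0.6]
opening: 76.5
gripper_force: 0.0
```

```bash
python3 near.py c1 473.1 -251.8 13 31
```

```text
tcp [ 473.2 -248.8   54.6] force [-0.1  0.   0.6] open 76.50171726885088 outer [ 472.9 -252.3] 30.0 0.17 bore [ 472.9 -252.2] 13.2 go tool mm [-0.3  3.6 41.6]
```

Call:
apply_moves([
  [0,0.0035,0.02],
  [0,0,0.014],
  [0,0,0.008],
  [0,0,0.003],
  [0,0,0],
  [0,0,0],
  [0,0,0],
  [0,0,0],
  [0,0,0],
  [0,0,0],
  [0,0,0],
], twist=[0,0,0,0,0,0,0,0,0,0,0], hand=[85,83,83,83,83,58,58,58,58,58,58])

```text
time: 19.97
tcp_pos: [474.4, -251.5, 11.7]
tool_rot: [[1.0, 0.001, 0.001], [0.001, -1.0, -0.0], [0.001, 0.0, -1.0]]
force: [-3.8, 4.1, 10.8]
opening: 58.0
gripper_force: 61.7
```

Call:
apply_moves([
  [0,0,-0.01],
  [0,0,-0.03],
  [0,-0.01,-0.035],
  [0,-0.02,-0.035],
  [0.005,-0.03,-0.025],
  [0.01,-0.03,0],
  [0.01,-0.035,0],
  [0.01,-0.035,0],
  [0.01,-0.035,0],
  [0.01,-0.035,0],
  [0.01,-0.035,0],
  [0.01,-0.03,0],
  [0.01,-0.03,0],
  [0.003,-0.02,0],
  [0,-0.011,0],
  [0,-0.005,0],
  [0,0,0],
  [0,0,0],
], twist=[0,0,0,0,0,0,0,0,0,0,0,0,0,0,0,0,0,0], hand=[58,58,58,58,58,58,58,58,58,58,58,58,58,58,58,58,58,58])

```text
time: 21.47
tcp_pos: [561.3, 107.6, 145.1]
tool_rot: [[1.0, -0.0, 0.0], [-0.0, -1.0, -0.001], [0.0, 0.001, -1.0]]
force: [0.8, -1.0, -0.3]
opening: 58.0
gripper_force: 64.4
```

```bash
python3 held.py h4 2 31
```

```text
tcp [561.3 107.6 145.1] f [ 0.8 -1.  -0.3] outer [560.5 107.7] 29.8 0.19 bore [559.8 107.5] 12.6 0.37 go tool mm [ 0.9 -1.4]
```

Call:
apply_moves([
  [0.0007,-0.0005,0.01],
  [0,0,0.02],
  [0,0,0.014],
  [0,0,0.01],
  [0,0,0.006],
  [0,0,0.004],
  [0,0,0.001],
  [0,0,0.0005],
  [0,0,0],
  [0,0,0],
], twist=[0,0,0,0,0,0,0,0,0,0], hand=[58,58,58,58,58,58,58,58,58,58])

```text
time: 22.35
tcp_pos: [562.6, 109.5, 79.8]
tool_rot: [[1.0, 0.0, 0.001], [0.0, -1.0, 0.0], [0.001, -0.0, -1.0]]
force: [-1.9, -1.2, 2.5]
opening: 58.1
gripper_force: 64.8
```

Call:
apply_moves([
  [0,0,0.0005],
  [0,0,0.0005],
  [0,0,0],
  [0,0,0],
], twist=[0,0,0,0], hand=[58,58,58,58])

```text
time: 22.68
tcp_pos: [562.6, 109.5, 79.7]
tool_rot: [[1.0, 0.001, 0.001], [0.001, -1.0, -0.0], [0.001, 0.0, -1.0]]
force: [-5.1, -0.9, 13.1]
opening: 58.2
gripper_force: 65.9
```

Call:
apply_moves([
  [0,0,-0.001],
  [0,0,0],
  [0,0,0],
  [0,0,-0.01],
  [0,0,-0.03],
  [0,0.02,-0.03],
  [0,0.03,-0.016],
  [0,0.035,0],
  [0,0.035,0],
  [0,0.035,0],
  [0.01,0.035,0],
  [0.01,0.035,0],
  [0.01,0.035,0],
  [0.006,0.035,0],
  [0,0.035,0.01],
  [0,0.035,0.01],
  [0,0.035,0.02],
  [0,0.035,0.025],
  [0,0.03,0.025],
  [0,0.02,0.022],
], twist=[0,0,0,0,0,0,0,0,0,0,0,0,0,0,0,0,0,0,0,0], hand=[80,90,90,90,90,90,90,90,90,90,90,90,90,90,85,85,85,80,80,80])

```text
time: 24.35
tcp_pos: [597.2, -378.2, 53.0]
tool_rot: [[1.0, -0.002, -0.001], [-0.002, -1.0, -0.001], [-0.001, 0.001, -1.0]]
force: [-0.8, -0.6, 0.2]
opening: 68.4
gripper_force: 0.0
```

Call:
apply_moves([
  [0,0,0],
  [0,0,0],
], twist=[0,0], hand=[80,80])

```text
time: 24.52
tcp_pos: [597.0, -375.2, 52.4]
tool_rot: [[1.0, -0.002, -0.003], [-0.002, -1.0, 0.001], [-0.003, -0.001, -1.0]]
force: [-0.1, 1.5, -0.0]
opening: 68.4
gripper_force: 0.0
```

```bash
python3 near.py e1 598.5 -375.4 11 25; python3 - <<'E'
from ring import *
z=np.load("e1.npz");o=dict(z); d={k:z[k] for k in("img","mtx","T_tool_cam")}
for c in ((598.5,-375.4),(590,-375),(607,-375),(598,-365),(598,-385)): print(edge_circle(d,o,c,11,25,12))
E
```

```text
tcp [ 597.  -375.2   52.4] force [-0.1  1.5 -0. ] open 68.40650495224823 outer [ 599.1 -376.1] 24.3 0.14 bore [ 599.1 -376.1] 12.9 go tool mm [ 2.3  1.  41.4]
(array([ 597.5, -369.2]), np.float64(24.300254538325703), np.float64(1.8992155015083139))
(array([ 596.5, -374.5]), np.float64(24.912880708275004), np.float64(1.156351280724099))
(array([ 599.1, -376.1]), np.float64(24.278763740186776), np.float64(0.11451515710216675))
(array([ 598.9, -370.6]), np.float64(25.0002792240616), np.float64(2.01360366465382))
(array([ 599.1, -376.1]), np.float64(24.281126497868488), np.float64(0.14852433500827722))
```

Call:
apply_moves([
  [0.002,0.0008,0.02],
  [0,0,0.012],
  [0,0,0.007],
  [0,0,0.003],
  [0,0,0],
  [0,0,0],
  [0,0,0],
  [0,0,0],
  [0,0,0],
  [0,0,0],
  [0,0,0],
], twist=[0,0,0,0,0,0,0,0,0,0,0], hand=[78,75,72,72,72,40,40,40,40,40,40])

```text
time: 25.48
tcp_pos: [601.2, -375.1, 13.7]
tool_rot: [[1.0, 0.001, 0.002], [0.001, -1.0, -0.001], [0.002, 0.001, -1.0]]
force: [-2.3, 1.8, 6.0]
opening: 45.3
gripper_force: 60.6
```

Call:
apply_moves([
  [0,0,-0.01],
  [0,0,-0.03],
  [0,-0.01,-0.035],
  [0,-0.02,-0.035],
  [0,-0.03,-0.025],
  [0,-0.035,0],
  [0,-0.035,0],
  [0,-0.035,0],
  [-0.01,-0.035,0],
  [-0.01,-0.035,0],
  [-0.01,-0.035,0],
  [-0.008,-0.035,0],
  [0,-0.035,0],
  [0,-0.035,0],
  [0,-0.035,0],
  [0,-0.03,0],
  [0,-0.025,0],
  [0,-0.015,0],
  [0,-0.005,0],
  [0,0,0],
], twist=[0,0,0,0,0,0,0,0,0,0,0,0,0,0,0,0,0,0,0,0], hand=[40,40,40,40,40,40,40,40,40,40,40,40,40,40,40,40,40,40,40,40])

```text
time: 27.15
tcp_pos: [562.1, 111.3, 147.7]
tool_rot: [[1.0, 0.003, 0.001], [0.003, -1.0, 0.0], [0.001, -0.0, -1.0]]
force: [-0.9, -0.4, -0.9]
opening: 45.2
gripper_force: 61.6
```

Call:
apply_moves([
  [0,0,0],
  [0,0,0],
], twist=[0,0], hand=[40,40])

```text
time: 27.32
tcp_pos: [562.3, 108.0, 147.2]
tool_rot: [[1.0, -0.001, 0.0], [-0.001, -1.0, -0.001], [0.0, 0.001, -1.0]]
force: [-0.2, -0.3, -1.0]
opening: 45.4
gripper_force: 61.6
```

```bash
python3 held.py h5 1 25; python3 - <<'E'
from ring import *
z=np.load("h5.npz");o=dict(z); d={k:z[k] for k in("img","mtx","T_tool_cam")}
for dz in (-1,0,1,2,3): print(dz,edge_circle(d,o,o["tcp_pos"][:2],o["tcp_pos"][2]+dz,25,6))
E
```

```text
tcp [562.3 108.  147.2] f [-0.2 -0.3 -1. ] outer [562.9 108. ] 23.5 0.24 bore [564.5 107.9] 11.2 0.41 go tool mm [-1.5 -1.1]
-1 (array([561.8, 108. ]), np.float64(23.856559630407375), np.float64(0.2728091221683826))
0 (array([562.4, 108. ]), np.float64(23.69747092528377), np.float64(0.2852091682092972))
1 (array([562.9, 108. ]), np.float64(23.544320113881593), np.float64(0.2378965587165034))
2 (array([563.4, 107.9]), np.float64(23.334936293812326), np.float64(0.2517813439443408))
3 (array([563.9, 107.9]), np.float64(23.175388736513582), np.float64(0.2299412856891827))
```

Call:
apply_moves([
  [0.0003,-0.0006,0.01],
  [0,0,0.018],
  [0,0,0.01],
  [0,0,0.008],
  [0,0,0.005],
  [0,0,0.002],
  [0,0,0.001],
  [0,0,0],
  [0,0,0],
], twist=[0,0,0,0,0,0,0,0,0], hand=[40,40,40,40,40,40,40,40,40])

```text
time: 28.12
tcp_pos: [562.8, 110.7, 93.6]
tool_rot: [[1.0, 0.001, 0.001], [0.001, -1.0, 0.0], [0.001, -0.0, -1.0]]
force: [0.3, 0.2, -0.1]
opening: 45.6
gripper_force: 61.6
```

Call:
apply_moves([
  [0,0,0.0005],
  [0,0,0],
  [0,0,0],
], twist=[0,0,0], hand=[40,40,40])

```text
time: 28.37
tcp_pos: [562.6, 110.7, 92.8]
tool_rot: [[1.0, 0.001, 0.0], [0.001, -1.0, 0.0], [0.0, -0.0, -1.0]]
force: [-0.1, -0.1, -1.2]
opening: 45.5
gripper_force: 61.6
```

Call:
apply_moves([
  [0,0.001,0.0005],
  [0,0,0.0005],
  [0,0,0],
  [0,0,0],
], twist=[0,0,0,0], hand=[40,40,40,40])

```text
time: 28.7
tcp_pos: [562.5, 109.4, 91.7]
tool_rot: [[1.0, 0.001, 0.0], [0.001, -1.0, -0.0], [0.0, 0.0, -1.0]]
force: [-1.3, -0.8, 0.3]
opening: 45.7
gripper_force: 61.9
```

Call:
apply_moves([
  [0,0,0.0005],
  [0,0,0],
  [0,0,0],
], twist=[0,0,0], hand=[40,40,40])

```text
time: 28.95
tcp_pos: [562.5, 109.4, 91.6]
tool_rot: [[1.0, 0.001, 0.0], [0.001, -1.0, -0.0], [0.0, 0.0, -1.0]]
force: [-2.5, -2.2, 5.7]
opening: 45.4
gripper_force: 62.6
```

Call:
apply_moves([
  [0,0,-0.0005],
  [0,0,0],
  [0,0,0],
  [0,0,-0.01],
  [0,0,-0.03],
  [0,0.02,-0.03],
  [0,0.03,-0.01],
  [0,0.035,0],
  [0,0.035,0],
  [-0.01,0.035,0],
  [-0.01,0.035,0],
  [-0.01,0.035,0],
  [-0.01,0.035,0],
  [-0.01,0.035,0],
  [-0.01,0.035,0],
  [-0.01,0.035,0],
  [-0.01,0.035,0.01],
  [-0.006,0.035,0.015],
  [0,0.034,0.02],
  [0,0.02,0.01],
], twist=[0,0,0,0,0,0,0,0,0,0,0,0,0,0,0,0,0,0,0,0], hand=[70,85,85,85,85,85,85,85,85,85,85,85,85,85,85,85,85,85,85,85])

```text
time: 30.62
tcp_pos: [474.7, -383.4, 115.4]
tool_rot: [[1.0, -0.003, -0.001], [-0.003, -1.0, -0.001], [-0.001, 0.001, -1.0]]
force: [-0.1, 0.8, -0.6]
opening: 72.4
gripper_force: 0.0
```

Call:
apply_moves([
  [0,0,0],
  [0,0,0],
  [0,0,0],
], twist=[0,0,0], hand=[85,85,85])

```text
time: 30.87
tcp_pos: [477.4, -378.6, 117.2]
tool_rot: [[1.0, 0.002, 0.001], [0.002, -1.0, 0.001], [0.001, -0.001, -1.0]]
force: [-0.6, 0.5, -0.4]
opening: 72.7
gripper_force: 0.0
```

```bash
python3 wv.py f1; python3 - <<'E'
from ring import *
z=np.load("f1.npz");o=dict(z); d={k:z[k] for k in("img","mtx","T_tool_cam")}
print("sleeve top",edge_circle(d,o,(476,-379.5),59,23,6)); print("pin",edge_circle(d,o,(476,-379.5),78,9,4))
t=get_image("top"); np.savez("top6.npz",**t)
cv2.imwrite("pics/f1.png",np.hstack([cv2.resize(z["img"][120:,110:450],None,fx=1.2,fy=1.2),cv2.resize(t["img"][130:210,225:315],None,fx=4.2,fy=4.5,interpolation=cv2.INTER_CUBIC)]))
E
```

```text
30.8667 [ 477.4 -378.6  117.2] [1. 0. 0.] [-0.6  0.5 -0.4]
sleeve top (array([ 475.2, -379.7]), np.float64(22.354419335731514), np.float64(0.5188223489695716))
pin (array([ 475.5, -379.4]), np.float64(8.672909777621856), np.float64(0.250859703490141))
```

View pics/f1.png

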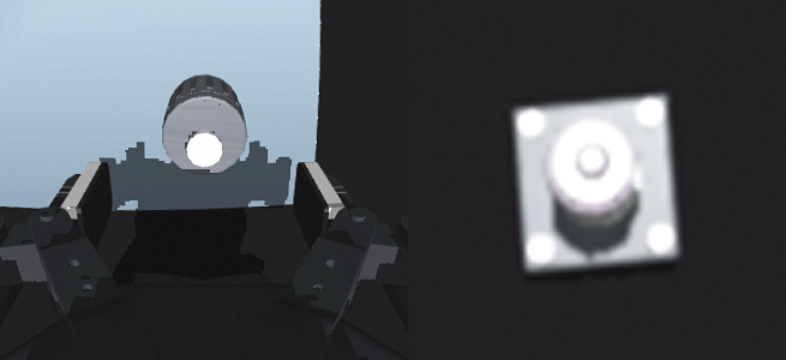

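The sleeve stands at (475,-380) with the pin up. In the top view the stack on the mandrel looks flat and centred.

Call:
apply_moves([
  [-0.002,0.001,0.02],
  [0,0,0.025],
  [0,0,0.02],
  [0,0,0.012],
  [0,0,0.006],
  [0,0,0.003],
  [0,0,0],
  [0,0,0],
  [0,0,0],
  [0,0,0],
  [0,0,0],
  [0,0,0],
  [0,0,0],
], twist=[0,0,0,0,0,0,0,0,0,0,0,0,0], hand=[80,80,80,80,80,80,80,35,35,35,35,35,35], squeeze=90)

```text
time: 32.05
tcp_pos: [475.8, -381.0, 32.3]
tool_rot: [[1.0, 0.001, 0.002], [0.001, -1.0, -0.001], [0.002, 0.001, -1.0]]
force: [-0.4, 0.4, 5.1]
opening: 44.4
gripper_force: 91.6
```

Call:
apply_moves([
  [0,0,-0.01],
  [0,0,-0.03],
  [0,-0.01,-0.035],
  [0,-0.02,-0.035],
  [0,-0.03,-0.03],
  [0,-0.035,0],
  [0,-0.035,0],
  [0.01,-0.035,0],
  [0.01,-0.035,0],
  [0.01,-0.035,0],
  [0.01,-0.035,0],
  [0.01,-0.035,0],
  [0.01,-0.035,0],
  [0.01,-0.035,0],
  [0.01,-0.035,0],
  [0.006,-0.03,0],
  [0,-0.025,0],
  [0,-0.015,0],
  [0,-0.008,0],
  [0,0,0],
], twist=[0,0,0,0,0,0,0,0,0,0,0,0,0,0,0,0,0,0,0,0], hand=[35,35,35,35,35,35,35,35,35,35,35,35,35,35,35,35,35,35,35,35])

```text
time: 33.72
tcp_pos: [560.1, 109.0, 170.6]
tool_rot: [[1.0, 0.004, 0.0], [0.004, -1.0, 0.001], [0.0, -0.001, -1.0]]
force: [0.2, 0.1, -2.3]
opening: 44.4
gripper_force: 92.5
```

Call:
apply_moves([
  [0,0,0],
  [0,0,0],
  [0,0,0.01],
  [0,0,0.005],
  [0,0,0],
  [0,0,0],
  [0,0,0],
], twist=[0,0,0,0,0,0,0], hand=[35,35,35,35,35,35,35])

```text
time: 34.3
tcp_pos: [560.4, 106.8, 154.9]
tool_rot: [[1.0, 0.0, -0.0], [0.0, -1.0, 0.0], [-0.0, -0.0, -1.0]]
force: [0.1, 0.2, -2.5]
opening: 44.1
gripper_force: 92.4
```

```bash
python3 wv.py g1; python3 - <<'E'
from ring import *
z=np.load("g1.npz");o=dict(z); d={k:z[k] for k in("img","mtx","T_tool_cam")}; t=o["tcp_pos"]
print("sleeve top",edge_circle(d,o,t[:2],t[2]+26.7,23,6)); print("pin",edge_circle(d,o,t[:2],t[2]+45.7,9,4))
print("washer",edge_circle(d,o,(561.5,109.3),89,25,4),"nose",edge_circle(d,o,(561.5,109.3),92,10,3))
cv2.imwrite("pics/g1.png",z["img"][100:380,120:440])
E
```

```text
34.3 [560.4 106.8 154.9] [ 1.  0. -0.] [ 0.1  0.2 -2.5]
sleeve top (array([560. , 106.7]), np.float64(22.17571778332719), np.float64(0.2068792886059576))
pin (array([561.3, 106.7]), np.float64(8.37948963813164), np.float64(0.050846818610502))
washer (array([559.6, 109. ]), np.float64(24.94018832480236), np.float64(0.655531194249594)) nose (array([560.4, 109.1]), np.float64(10.897397363333686), np.float64(1.0326771180985341))
```

View pics/g1.png

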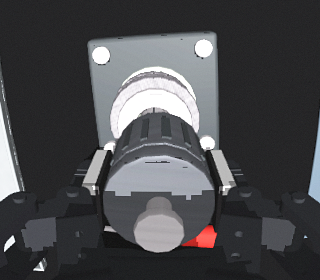

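Call:
apply_moves([
  [0.001,-0.0023,0.0],
  [0,0,0.01],
  [0,0,0.01],
  [0,0,0.006],
  [0,0,0.004],
  [0,0,0.003],
  [0,0,0.001],
  [0,0,0],
  [0,0,0],
  [0,0,0],
], twist=[0,0,0,0,0,0,0,0,0,0], hand=[35,35,35,35,35,35,35,35,35,35])

```text
time: 35.18
tcp_pos: [561.7, 109.4, 121.4]
tool_rot: [[1.0, 0.001, 0.001], [0.001, -1.0, 0.0], [0.001, -0.0, -1.0]]
force: [0.2, -1.3, -2.9]
opening: 44.0
gripper_force: 92.4
```

Call:
apply_moves([
  [0,0,0.001],
  [0,0,0],
  [0,0,0],
], twist=[0,0,0], hand=[35,35,35])

```text
time: 35.43
tcp_pos: [561.4, 109.3, 120.1]
tool_rot: [[1.0, 0.001, 0.0], [0.001, -1.0, 0.0], [0.0, -0.0, -1.0]]
force: [-0.1, -0.6, -1.7]
opening: 44.3
gripper_force: 92.4
```

Call:
apply_moves([
  [0,0,0.001],
  [0,0,0.001],
  [0,0,0],
  [0,0,0],
], twist=[0,0,0,0], hand=[35,35,35,35])

```text
time: 35.77
tcp_pos: [561.6, 109.4, 118.3]
tool_rot: [[1.0, 0.001, 0.001], [0.001, -1.0, 0.0], [0.001, -0.0, -1.0]]
force: [-0.2, -0.6, -0.1]
opening: 44.0
gripper_force: 92.6
```

Call:
apply_moves([
  [0,0,0.0005],
  [0,0,0.0],
  [0,0,0],
], twist=[0,0,0], hand=[35,35,35])

```text
time: 36.02
tcp_pos: [561.7, 109.4, 118.2]
tool_rot: [[1.0, 0.001, 0.001], [0.001, -1.0, 0.0], [0.001, -0.0, -1.0]]
force: [-2.0, -0.1, 4.9]
opening: 44.3
gripper_force: 93.2
```

Call:
apply_moves([
  [0,0,0],
  [0,0,0],
  [0,0,0],
  [0,0,-0.01],
  [0,0,-0.03],
  [0,0,-0.03],
  [0,0,-0.02],
  [0,-0.02,0],
  [0,-0.03,0],
  [0,-0.03,0],
  [0,-0.035,0],
  [-0.004,-0.035,0.01],
  [-0.004,-0.03,0.02],
  [0,-0.02,0.02],
  [0,-0.013,0.015],
  [0,-0.005,0.01],
  [0,0,0],
  [0,0,0],
  [0,0,0],
], twist=[0,0,0,0,0,0,0,0,0,0,0,0,0,-0.05,-0.06,0,0,0,0], hand=[60,85,85,85,85,85,85,85,85,85,85,85,85,85,85,85,85,85,85])

```text
time: 37.6
tcp_pos: [553.2, 326.1, 133.8]
tool_rot: [[0.994, 0.107, 0.002], [0.107, -0.994, 0.0], [0.002, 0.0, -1.0]]
force: [-0.1, -0.9, 0.6]
opening: 72.6
gripper_force: 0.0
```

```bash
python3 wv.py m1; python3 - <<'E'
from ring import *
z=np.load("m1.npz");o=dict(z); d={k:z[k] for k in("img","mtx","T_tool_cam")}
print("head",edge_circle(d,o,(554,327),74,21,7))
t=get_image("top"); np.savez("top7.npz",**t)
cv2.imwrite("pics/m1.png",np.hstack([cv2.resize(z["img"],None,fx=.75,fy=.75),cv2.resize(t["img"][135:205,235:305],(315,315),interpolation=cv2.INTER_CUBIC)]))
E
```

```text
37.6 [553.2 326.1 133.8] [1.  0.1 0. ] [-0.1 -0.9  0.6]
head (array([553.8, 329.1]), np.float64(21.192176678008185), np.float64(0.7884145310238946))
```

View pics/m1.png

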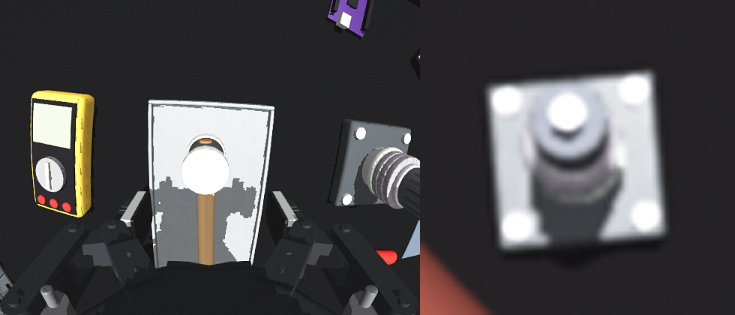

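```bash
python3 - <<'E'
from ring import *
z=np.load("m1.npz");o=dict(z); d={k:z[k] for k in("img","mtx","T_tool_cam")}
for c in ((553,327),(552,329),(554,325)): print(edge_circle(d,o,c,74,21,4))
x=wplane(d,o,(274,226.7),74); print(x,wplane(d,o,(274,300),52),wplane(d,o,(274.3,340),52),rel(o,x)*1000)
t=np.load("top7.npz"); print("top",edge_circle({k:t[k] for k in("img","mtx","R","t")},None,(554,327),74,21,4))
E
```

```text
(array([553.8, 329.1]), np.float64(21.191989225806925), np.float64(0.9849431191702482))
(array([553.8, 329.2]), np.float64(21.190516295830573), np.float64(0.9112725660020295))
(array([553.8, 329.1]), np.float64(21.16615355795854), np.float64(0.8149247509101496))
[554.8 329.1  74. ] [486.4 322.3  52. ] [445.7 317.9  52. ] [ 1.8 -2.8 59.8]
top (array([556.1, 328.1]), np.float64(20.545192571399166), np.float64(1.4081490771698473))
```

Call:
apply_moves([
  [0.0005,-0.0028,0.01],
  [0,0,0.025],
  [0,0,0.025],
  [0,0,0.014],
  [0,0,0.007],
  [0,0,0.003],
  [0,0,0],
  [0,0,0],
  [0,0,0],
  [0,0,0],
  [0,0,0],
  [0,0,0],
  [0,0,0],
  [0,0,0],
], twist=[0,0,0,0,0,0,0,0,0,0,0,0,0,0], hand=[85,80,80,80,80,80,80,30,30,30,30,30,30,30], squeeze=120)

```text
time: 38.87
tcp_pos: [553.1, 330.6, 50.3]
tool_rot: [[0.994, 0.11, 0.002], [0.11, -0.994, 0.001], [0.002, -0.001, -1.0]]
force: [-0.0, -1.9, 6.0]
opening: 39.5
gripper_force: 119.9
```

Call:
apply_moves([
  [0,0,-0.005],
  [0,0,-0.02],
  [0,0,-0.03],
  [0,0,-0.04],
  [0,0,-0.04],
  [0,0,-0.035],
  [0,0,-0.015],
  [-0.002,0.02,0],
  [-0.005,0.03,0],
  [-0.005,0.035,0],
  [-0.005,0.035,0],
  [0,0.035,0],
  [0,0.03,0],
  [0,0.02,0],
  [0,0.01,0],
  [0,0.004,0],
  [0,0,0],
  [0,0,0],
  [0,0,0],
], twist=[0,0,0,0,0,0,0,0,0,0,0,0,0,0,0,0,0,0,0], hand=[30,30,30,30,30,30,30,30,30,30,30,30,30,30,30,30,30,30,30])

```text
time: 40.45
tcp_pos: [559.1, 112.7, 233.5]
tool_rot: [[0.994, 0.113, -0.0], [0.113, -0.994, 0.001], [-0.0, -0.001, -1.0]]
force: [0.6, 0.2, -6.3]
opening: 39.2
gripper_force: 122.4
```

```bash
python3 wv.py k1; python3 - <<'E'
from ring import *
z=np.load("k1.npz");o=dict(z); d={k:z[k] for k in("img","mtx","T_tool_cam")}; t=o["tcp_pos"]
print("head",edge_circle(d,o,t[:2],t[2]+23.7,21,5), rel(o,[561.6,109.3,210])*1000)
s=get_image("scene"); np.savez("scene8.npz",**s)
cv2.imwrite("pics/k1.png",np.hstack([cv2.resize(z["img"],None,fx=.75,fy=.75),cv2.resize(s["img"][150:300,180:360],(378,315),interpolation=cv2.INTER_CUBIC)]))
E
```

```text
40.45 [559.1 112.7 233.5] [ 1.   0.1 -0. ] [ 0.6  0.2 -6.3]
head (array([561.2, 112.8]), np.float64(21.36647345620456), np.float64(0.8020234694542356)) [ 2.1  3.7 23.5]
```

View pics/k1.png

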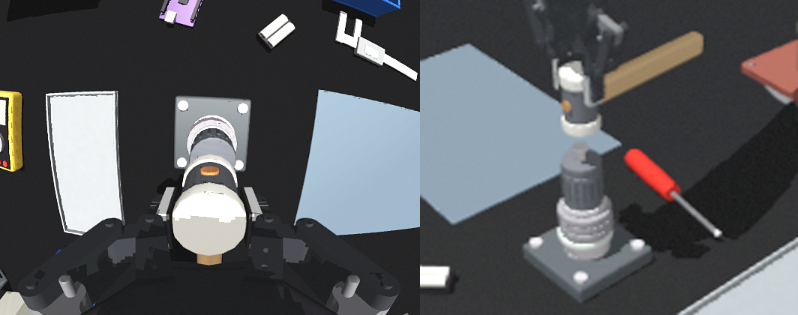

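Call:
apply_moves([
  [0.0005,0.003,0.005],
  [0,0,0.008],
  [0,0,0.005],
  [0,0,0.002],
  [0,0,0],
  [0,0,0],
  [0,0,0.002],
  [0,0,0.002],
  [0,0,0.002],
  [0,0,0.002],
  [0,0,0],
  [0,0,0],
], twist=[0,0,0,0,0,0,0,0,0,0,0,0], hand=[30,30,30,30,30,30,30,30,30,30,30,30])

```text
time: 41.55
tcp_pos: [560.6, 107.8, 205.8]
tool_rot: [[0.994, 0.111, 0.001], [0.111, -0.994, 0.0], [0.001, -0.0, -1.0]]
force: [-0.3, -0.1, -1.5]
opening: 39.6
gripper_force: 122.4
```

Call:
apply_moves([
  [0,0,0.002],
  [0,0,0.002],
  [0,0,0.001],
  [0,0,0],
  [0,0,0],
], twist=[0,0,0,0,0], hand=[30,30,30,30,30])

```text
time: 41.97
tcp_pos: [560.4, 107.7, 200.4]
tool_rot: [[0.994, 0.111, 0.0], [0.111, -0.994, 0.0], [0.0, -0.0, -1.0]]
force: [0.0, 0.5, -0.9]
opening: 39.4
gripper_force: 122.4
```

Call:
apply_moves([
  [0,0,0.002],
  [0,0,0.001],
  [0,0,0.001],
  [0,0,0],
  [0,0,0],
], twist=[0,0,0,0,0], hand=[30,30,30,30,30])

```text
time: 42.38
tcp_pos: [560.4, 107.7, 196.4]
tool_rot: [[0.994, 0.111, 0.0], [0.111, -0.994, 0.0], [0.0, -0.0, -1.0]]
force: [0.8, 0.4, 0.3]
opening: 39.5
gripper_force: 122.4
```

Call:
apply_moves([
  [0,0,0.001],
  [0,0,0.0005],
  [0,0,0],
  [0,0,0],
], twist=[0,0,0,0], hand=[30,30,30,30])

```text
time: 42.72
tcp_pos: [560.8, 107.8, 196.1]
tool_rot: [[0.994, 0.11, 0.001], [0.11, -0.994, 0.0], [0.001, -0.0, -1.0]]
force: [-1.5, -0.2, 9.5]
opening: 39.7
gripper_force: 123.1
```

Call:
apply_moves([
  [0,0,0.001],
  [0,0,0.0005],
  [0,0,0],
  [0,0,0],
], twist=[0,0,0,0], hand=[30,30,30,30])

```text
time: 43.05
tcp_pos: [561.3, 108.0, 196.0]
tool_rot: [[0.994, 0.11, 0.003], [0.11, -0.994, 0.0], [0.003, -0.0, -1.0]]
force: [-3.9, -0.4, 17.6]
opening: 39.6
gripper_force: 124.1
```

The pin is at its stop: TCP 196, with the force rising to about 24 N net of the mallet's weight. Now the mallet goes back along the same path.

Call:
apply_moves([
  [0,0,-0.005],
  [0,0,-0.015],
  [0,0,-0.02],
  [0,-0.02,0],
  [0.003,-0.03,0],
  [0.005,-0.035,0],
  [0.005,-0.035,0],
  [0.0035,-0.035,0],
  [0,-0.03,0],
  [0,-0.02,0],
  [0,-0.012,0],
  [0,-0.005,0],
  [0,0,0.02],
  [0,0,0.03],
  [0,0,0.035],
  [0,0,0.03],
  [0,0,0.02],
  [0,0,0.01],
  [0,0,0],
  [0,0,0],
], twist=[0,0,0,0,0,0,0,0,0,0,0,0,0,0,0,0,0,0,0,0], hand=[30,30,30,30,30,30,30,30,30,30,30,30,30,30,30,30,30,30,30,30])

```text
time: 44.72
tcp_pos: [552.8, 329.2, 88.9]
tool_rot: [[0.994, 0.109, -0.0], [0.109, -0.994, -0.0], [-0.0, 0.0, -1.0]]
force: [0.7, 0.8, -5.1]
opening: 39.8
gripper_force: 122.6
```

```bash
python3 wv.py p1; python3 - <<'E'
from ring import *
t=get_image("top"); np.savez("top9.npz",**t)
print("sleeve top",edge_circle(t,None,(561.5,109),145,23,5),"pin",edge_circle(t,None,(561.5,109),150,9,4))
s=get_image("scene"); np.savez("scene9.npz",**s)
# difference map scene8->9 around the stack: pin rows
p=np.load("scene8.npz")
for z in (164,150,145):
    q=s["mtx"]@(s["R"]@np.array([561.5,109.2,z])+s["t"]); q=q[:2]/q[2]; u,v=q.round().astype(int); print(z,q,p["img"][v,u-4:u+5].mean(1).astype(int),s["img"][v,u-4:u+5].mean(1).astype(int))
E
```

```text
44.7167 [552.8 329.2  88.9] [ 1.   0.1 -0. ] [ 0.7  0.8 -5.1]
sleeve top (array([563. , 108.8]), np.float64(23.84948532158145), np.float64(0.7591078985445652)) pin (array([562.7, 108.3]), np.float64(10.901494947261614), np.float64(0.26492691590572104))
164 [254.5 218.3] [166 166 162 155 151 150 150 150 151] [165 166 166 166 165 167 165 166 165]
150 [254.8 223.3] [154 153 150 154 155 158 153 129  80] [154 186 227 245 251 251 251 250 235]
145 [255.  225.1] [156 156 150 145 153 156 153 130  82] [157 177 220 244 250 250 246 230 187]
```

Call:
apply_moves([
  [0,0,0.015],
  [0,0,0.012],
  [0,0,0.006],
  [0,0,0.003],
  [0,0,0.001],
  [0,0,0],
  [0,0,0],
], twist=[0,0,0,0,0,0,0], hand=[30,30,30,30,30,30,30])

```text
time: 45.45
tcp_pos: [552.5, 330.4, 52.1]
tool_rot: [[0.994, 0.111, 0.001], [0.111, -0.994, 0.0], [0.001, -0.0, -1.0]]
force: [0.3, -0.3, -5.6]
opening: 39.1
gripper_force: 122.6
```

Call:
apply_moves([
  [0,0,0.001],
  [0,0,0],
  [0,0,0],
], twist=[0,0,0], hand=[30,30,30])

```text
time: 45.7
tcp_pos: [552.3, 330.2, 50.8]
tool_rot: [[0.994, 0.111, 0.0], [0.111, -0.994, 0.0], [0.0, -0.0, -1.0]]
force: [0.1, -0.3, -6.2]
opening: 39.4
gripper_force: 122.6
```

Call:
apply_moves([
  [0,0,0.0005],
  [0,0,0.0005],
  [0,0,0],
  [0,0,0],
], twist=[0,0,0,0], hand=[30,30,30,30])

```text
time: 46.03
tcp_pos: [552.5, 330.3, 50.4]
tool_rot: [[0.994, 0.11, 0.001], [0.11, -0.994, 0.0], [0.001, -0.0, -1.0]]
force: [-4.0, -3.2, 6.1]
opening: 39.4
gripper_force: 122.7
```

Mallet down on the tray floor. Release, rise and check.

Call:
apply_moves([
  [0,0,0],
  [0,0,0],
  [0,0,0],
  [0,0,0],
  [0,0,-0.01],
  [0,0,-0.03],
  [0,0,-0.04],
  [0,0,-0.04],
  [0,0,-0.03],
  [0,0,0],
  [0,0,0],
  [0,0,0],
  [0,0,0],
], twist=[0,0,0,0,0,0,0,0,0,0,0,0,0], hand=[60,85,85,85,85,85,85,85,85,85,85,85,85])

```text
time: 47.12
tcp_pos: [551.6, 329.6, 198.2]
tool_rot: [[0.994, 0.111, -0.002], [0.111, -0.994, -0.001], [-0.002, 0.001, -1.0]]
force: [-0.1, -0.9, 0.3]
opening: 72.7
gripper_force: 0.0
```

```bash
python3 wv.py q1; python3 - <<'E'
from ring import *
z=np.load("q1.npz");o=dict(z); d={k:z[k] for k in("img","mtx","T_tool_cam")}
print("head",edge_circle(d,o,(554,329),74,21,4),"foot-end",edge_circle(d,o,(554,329),60,21,4))
s=get_image("scene"); p=np.load("scene0.npz")
D=np.abs(s["img"].astype(int)-p["img"]).sum(2)
# mallet in scene: compare with start around the tray
print("tray diff",D[265:345,280:410].mean(), (D[265:345,280:410]>120).sum())
g=cv2.matchTemplate(s["img"],p["img"][290:330,305:340],cv2.TM_CCOEFF_NORMED); print(cv2.minMaxLoc(g))
E
```

```text
47.1167 [551.6 329.6 198.2] [ 1.   0.1 -0. ] [-0.1 -0.9  0.3]
head (array([553. , 329.6]), np.float64(20.803410535555535), np.float64(0.7563942610300192)) foot-end (array([558.1, 330.2]), np.float64(18.803161173473583), np.float64(0.47315525145558546))
tray diff 48.32596153846154 1531
(-0.5674964189529419, 0.9627866148948669, (127, 176), (305, 290))
```

```bash
python3 -c "
from bench import workorder
print(workorder.close_job())"
```

```text
the job is handed in; nothing more can be done
None
```

I built the pack on the mandrel as asked (flange, three discs, washer, sleeve), pressed the sleeve's pin down to its stop with the mallet, returned the mallet to its tray, and handed the job in at about 47 s; no verdict came back.

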